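Start the tool-battery charging station

TASK

Set the charging station going for the battery pack in its dock: first push the yellow rocker over until its white-dotted end is fully down, then push the blue rocker over until its white-dotted end is fully down, and then press the green button fully in and let it come back out. Never press the red button, and leave the battery pack, the can, the jar and the wrench where they are.

Things in the scene. Friction and masses are not known exactly. Their poses are not given: they have to be found in the camera images.
- charger: Grey charging station, 210 (x) x 300 (y) x 70 mm high, fixed. Origin: centre of its underside; x away from the robot at yaw 0 (turned up to 0.35 rad), z up. On its flat top the four controls sit at x = -45 or +45 mm, y = 10 or 90 mm from its centre; which is where changes. The dock with the battery pack is on the -y part of the top
- yellow_rocker (a joint): Angle of the yellow rocker, rad, -0.25 to 0.25; grows as its white-dotted end goes down. Starts between -0.25 and -0.17 (dotted end up); 0.25 is fully over, dotted end hard down. No spring: it stays where it is left. Turning it takes 0.04 N m: 2 to 3 N on the dotted end, more nearer the pivot
- yellow_rocker_dot (a point): Centre of the 12 mm white dot (black rim) on top of the yellow rocker, where to press; moves with it. The rocker is a shallow V, 60 (along the charger's x) x 30 x 8 mm, each half rising 0.2 rad outward from the pivot at its middle, in a grey frame 72 x 42 x 15 mm. The dot is 19 mm from the pivot on the +x half, 30 mm above the charger's top when fully up, 21 (face near level) when fully down
- blue_rocker (a joint): Angle of the blue rocker, rad, -0.25 to 0.25; grows as its white-dotted end goes down. Starts between -0.25 and -0.17 (dotted end up); 0.25 is fully over, dotted end hard down. No spring: it stays where it is left. Turning it takes 0.04 N m: 2 to 3 N on the dotted end, more nearer the pivot
- blue_rocker_dot (a point): Centre of the 12 mm white dot (black rim) on top of the blue rocker, where to press; moves with it. The rocker is a shallow V, 60 (along the charger's x) x 30 x 8 mm, each half rising 0.2 rad outward from the pivot at its middle, in a grey frame 72 x 42 x 15 mm. The dot is 19 mm from the pivot on the -x half, 30 mm above the charger's top when fully up, 21 (face near level) when fully down
- green_button (a joint): Travel of the green start button, m: 0 out, 0.006 fully in; springs back; about 5 N holds it fully in
- green_button_top (a point): Centre of the top of the green round push button, 30 mm across, in a round grey housing (46 mm across, 12 mm high) on the charger's top; it is 22 mm above the charger's top when out, and moves down with the button. The button works straight down
- red_button (a joint): Travel of the red stop button, m: 0 out, 0.006 fully in; springs back. Not to be pressed
- red_button_top (a point): Centre of the top of the red round push button, 30 mm across, in a round grey housing (46 mm across, 12 mm high) on the charger's top; it is 22 mm above the charger's top when out, and moves down with the button. The button works straight down
- battery_pack: Black and orange tool-battery pack, 110 (its x) x 74 x 44 mm high, lying loose in the dock between low black rails on the charger's top, 91 mm from the charger's centre in -y; origin: centre of its underside, at the charger's top. To be left alone
- spray_can: Upright blue-banded spray can, 62 mm across, 160 mm high, loose on the bench to the left; origin: centre of its underside. To be left alone
- grease_jar: Jar with yellow band and black cap, 64 mm across, 75 mm high, loose on the bench to the left; origin: centre of its underside. To be left alone
- wrench: Steel wrench, 190 mm long, lying along its own x on the bench to the right; origin: underside of its middle. To be left alone

How it is judged:
On the way, in this order (a step that is already met when the one before it is completed fails the run):
1. the yellow rocker is pushed fully over, dotted end down (value of joint yellow_rocker above 0.18 rad), for 0.05 s.
2. then the blue rocker is pushed fully over, dotted end down (value of joint blue_rocker above 0.18 rad), for 0.05 s.
3. then the green button is pressed in (value of joint green_button above 0.0045 m), for 0.05 s.
At the end, for the whole second after the job is handed in: Both rockers stand with their dotted ends down (hinge angle over 0.18 of 0.25 rad), the green button has been pressed over 4.5 of its 6 mm and is out again (within 1.2 mm), the red button is out, and everything else is at rest where it was (value of joint each of yellow_rocker, blue_rocker above 0.18 rad and value of joint each of green_button, red_button below 0.0012 m and linear speed of each of battery_pack, spray_can, grease_jar, wrench below 0.02 m/s); the robot touches nothing.
It fails at once if the red button is pressed (value of joint red_button above 0.002 m).
It fails at once if the blue rocker is pushed over before the yellow one (value of joint blue_rocker above 0 rad and value of joint yellow_rocker below 0.18 rad).
It fails at once if the green button is pressed before both rockers are over (value of joint green_button above 0.003 m and value of joint any of yellow_rocker, blue_rocker below 0.18 rad).
It fails at once if the battery pack is moved by over 12 mm or lifted (distance of battery_pack from where it was at the start of the episode above 0.012 m).
It fails at once if the can, the jar or the wrench is moved by over 20 mm or lifted (distance of any of spray_can, grease_jar, wrench from where it was at the start of the episode above 0.02 m).
It also fails if it takes over 42 s, if anything falls off the work surface, if the arm or the gripper's body presses on something with over 40 N, if the wrist force passes 120 N, or if a joint passes its speed limit or range.

ROBOT

A 6-joint arm with a two-finger parallel gripper is mounted at the origin on the work surface. World frame = base frame: x ahead of the robot, y to its left, z up, the work surface at z = 0. Lengths are in m, angles in rad, forces in N, time in s.
With the tool pointing down it reaches from about 0.225 to 0.875 m from the base axis. Payload 3.4 kg.
Tool frame: the origin (TCP) lies on the centre line of the jaws, within the pads' length; the fingertips stand 17 mm ahead of it and the grasp point (between the pads) lies 2 mm behind it (nose_length is the distance from the TCP to the fingertips, in m); z points along the fingers, y is the line along which they close (so a half turn about z gives the same grasp; the last joint's range is limited). The gripper opens to 85 mm and grips with 20 to 120 N. Pads are 22 mm wide; open, the fingers measure 114 mm over their backs; the gripper's body (76 mm by 85 mm) begins 54 mm behind the grasp point. The pads swing forward as they close: fully open they stand 13 mm farther back than shut.
Start: joints at [0.987, 0.276, 1.505, -0, 1.361, -0.121], TCP at [0.257, 0.515, 0.248] pointing down, gripper open.
Joint ranges: [-2.89, 2.89], [-0.75, 2.08], [0.22, 2.7], [-1.18, 4.32], [0.11, 2.71], [-2.7, 2.7]. Speed limits (rad/s): [2.57, 2.57, 3.14, 3.14, 3.14, 3.14].

INTERFACE

Orientations are given as a unit quaternion [w, x, y, z].
In Python, from rig import get_state, get_image, sign_off, find_in, place_of, nose_length gives the robot as it stands.
- The arm moves only by the tool apply_moves, never from a script. Its argument "deltas" is one flat list of numbers, 5 for each row, row after row: the finger opening in mm, from 0 to 85.4, then the shift along the tool's x, y, z in mm, then the turn about the tool's z in degrees. A call has 1 to 12 rows; each row is the pose to reach, as a shift and turn from the pose commanded when the call began, along the tool's axes at that moment; what a row does not reach only later rows make up. A row lasts 1/12 s, in which the tool goes at most 41.7 mm and 7.16 degrees, less where a joint would pass 70% of its speed; a pose out of reach is approached as far as the arm can. A call with a gripper value outside its range is refused whole. The fingers move at their own pace and stop on an object; "squeeze" is the grip in N (left out, the last holds). Time passes only in rows, so rows that repeat a pose let the fingers close. It gives the time, the measured TCP pose, the force, the opening and the grip force at its end, in the units of the state.
- get_state(): the state, without advancing time (a new reading comes with each control period).
- get_image(name): name is "side" or "top"; returns a dict with "frame" (400x640x3 uint8, red, green, blue), "K" (3x3 intrinsics, pixels), "position" and "orientation" of the camera in the world. Camera axes: x right, y down, z forward; pixel columns grow to the right and rows downward; lengths in m; the calibration is good to about 2 mm. A picture is of the moment at which its call begins. There is no depth.
- sign_off(): hands the job in; it is judged then, once.
Trained networks look in a picture, given as the dict that the camera call returned (one of the last four; its "shot" number tells which), for a name from the list of things; names that differ only in an ending like _2 or _b are one class to them, and where a whole thing is asked for, a point or a joint stands for the part that bears it (a point fixed in the world has none). Each returns a list of dicts, best first, with "score" (0 to 1); they miss things now and then, are a little off and sometimes report something else, mostly with a low value. They report only what shows in the picture. A call takes as long as a camera call.
- find_in(query, picture): "point" ([column, row] in pixels, amid what is visible of it).
- place_of(query, picture): "point" ([column, row] in pixels: a listed point, or the origin of a listed thing).
The state is a dict: "clock": time; "qpos": joint angles; "qd": joint speeds; "effort": joint torques, N m; "position": TCP position; "ee_rot": TCP orientation; "contact_force": force on the tool from outside, world axes, zero at the start; "moment": the same for the moment, N m; "width": finger opening in m; "gripper_force": force on a finger pad.
Only numpy, scipy, OpenCV 4.12 (cv2) and the standard library are available. Lean on these libraries where they do the work, as an engineer would, in place of code of your own. Each camera call takes 0.05 s, during which the arm holds its last target. There are 200 camera calls.

## Working session

There is one attempt and no reset: what is moved stays moved. The work goes in short steps, Python scripts to look and compute and a tool call to move; the robot and the scene stay as the last step left them, time stands still between calls to the robot, and variables do not carry over. Pictures are saved under pics/ and viewed, at most 10 in all, crops included, and the job is handed in when it is done.

Besides the shell and the picture viewer there is one more tool, called after "Emit:" by a JSON object that holds its "api" and its "payload", one argument or row to a line. apply_moves: Moves the arm, as the interface text tells. Its arguments: {"type":"object","properties":{"deltas":{"type":"array"},"squeeze":{"type":"number"}},"required":["deltas"]}

```bash
mkdir -p pics
cat > h.py <<'E'
import numpy as np, cv2
from scipy.spatial.transform import Rotation as R
from rig import *
def rot(q): return R.from_quat([q[1],q[2],q[3],q[0]]).as_matrix()
def ray(p,uv):
    d=rot(p["orientation"])@np.linalg.inv(p["K"])@np.array([uv[0],uv[1],1.]); return np.array(p["position"]),d/np.linalg.norm(d)
def tri(rays):
    A=np.zeros((3,3));b=np.zeros(3)
    for o,d in rays:
        M=np.eye(3)-np.outer(d,d);A+=M;b+=M@o
    x=np.linalg.solve(A,b); return x,max(np.linalg.norm((np.eye(3)-np.outer(d,d))@(x-o)) for o,d in rays)
def atz(r,z): o,d=r; return o+d*(z-o[2])/d[2]
def proj(p,X):
    c=p["K"]@(rot(p["orientation"]).T@(np.array(X)-p["position"])); return c[:2]/c[2]
E
python3 - <<'E'
from h import *
s=get_state();print(s["clock"],s["position"],s["ee_rot"],s["width"],nose_length if not callable(nose_length) else nose_length())
P={n:get_image(n) for n in("side","top")}
for n in P: cv2.imwrite(f"pics/{n}0.png",P[n]["frame"][...,::-1]);print(n,P[n]["position"])
for q in["yellow_rocker_dot","blue_rocker_dot","green_button_top","red_button_top","charger","battery_pack","spray_can","grease_jar","wrench"]:
    r={n:place_of(q,P[n]) for n in P}
    print(q,{n:[(np.round(x["point"],1).tolist(),round(x["score"],2)) for x in r[n][:2]] for n in P})
    if all(r.values()): x,e=tri([ray(P[n],r[n][0]["point"]) for n in P]);print("   ",x.round(4),round(e,4))
E
```

```text
0.0 [0.25641909 0.51410081 0.24744433] [-3.21741316e-04  2.29318359e-01  9.73351034e-01 -8.66689135e-04] 0.08536613937475146 0.017
side [0.42474988 1.19851056 1.16082539]
top [ 0.47178349 -0.00452097  1.29104525]
yellow_rocker_dot {'side': [([294.6, 217.6], 0.59)], 'top': [([295.8, 188.9], 0.66)]}
    [0.6069 0.096  0.0949] 0.005
blue_rocker_dot {'side': [([317.0, 201.7], 0.42)], 'top': [([322.4, 212.5], 0.71)]}
    [0.5429 0.0254 0.0994] 0.0029
green_button_top {'side': [([336.0, 208.1], 0.61), ([314.4, 199.5], 0.17)], 'top': [([313.5, 234.4], 0.64), ([326.8, 222.2], 0.31)]}
    [0.4836 0.0506 0.0991] 0.004
red_button_top {'side': [([328.0, 225.9], 0.53)], 'top': [([285.2, 228.2], 0.43)]}
    [0.5026 0.1265 0.0964] 0.0036
charger {'side': [([324.1, 226.6], 0.65), ([331.7, 185.2], 0.5)], 'top': [([324.6, 221.6], 0.83)]}
    [ 0.5223  0.0224 -0.0111] 0.0034
battery_pack {'side': [([335.9, 190.2], 0.65)], 'top': [([355.8, 228.5], 0.95)]}
    [ 0.4937 -0.0643  0.0723] 0.0076
spray_can {'side': [([328.4, 315.9], 0.77)], 'top': [([201.9, 239.1], 0.71)]}
    [0.482  0.3792 0.0053] 0.0011
grease_jar {'side': [([257.6, 331.4], 0.6), ([328.5, 222.2], 0.35)], 'top': [([185.3, 173.5], 0.75)]}
    [ 0.6728  0.4322 -0.0085] 0.0058
wrench {'side': [([324.5, 137.7], 0.68)], 'top': [([486.1, 211.9], 0.8)]}
    [ 0.546  -0.4393  0.0157] 0.0051
```

View pics/side0.png

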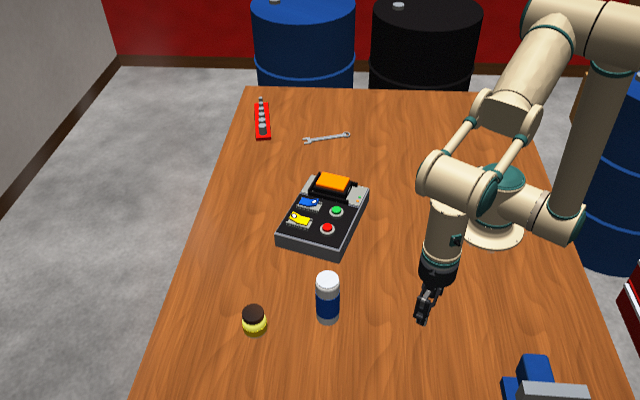

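View pics/top0.png

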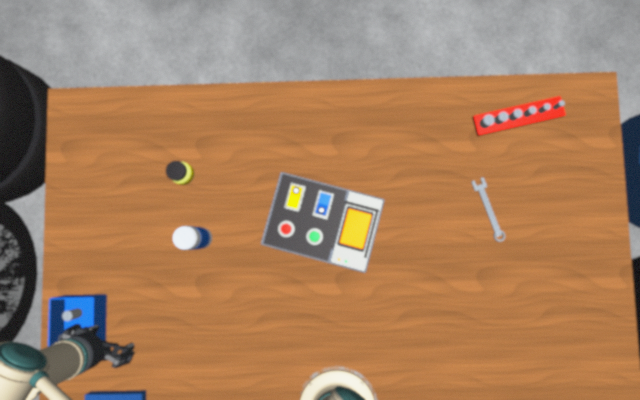

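```bash
cat > fit.py <<'E'
from h import *
from scipy.optimize import least_squares
P={n:get_image(n) for n in("side","top")}
near={"top":{"g":(314,236),"r":(286,229),"y":(294,196),"b":(323,205)},"side":{"g":(336,210),"r":(327,228),"y":(300,219),"b":(309,203)}}
hue={"g":(50,85),"r":(-8,8),"y":(22,36),"b":(100,125)}
obs=[]
for n in P:
    hsv=cv2.cvtColor(P[n]["frame"],cv2.COLOR_RGB2HSV).astype(int)
    for k,c in near[n].items():
        h=hsv[...,0].copy()
        if k=="r": h[h>90]-=180
        m=((h>=hue[k][0])&(h<=hue[k][1])&(hsv[...,1]>110)&(hsv[...,2]>60)).astype(np.uint8)
        g=np.zeros_like(m);cv2.circle(g,c,17,1,-1);m=m*g
        nn,l,st,ce=cv2.connectedComponentsWithStats(m)
        i=1+np.argmax(st[1:,4]);
        cs,_=cv2.findContours((l==i).astype(np.uint8),cv2.RETR_EXTERNAL,cv2.CHAIN_APPROX_NONE)
        hull=np.zeros_like(m);cv2.fillConvexPoly(hull,cv2.convexHull(np.vstack(cs)),1)
        v,u=np.nonzero(hull);obs.append((n,k,(u.mean(),v.mean())));print(n,k,st[i,4],len(u),obs[-1][2])
L={"g":(-.045,.01,.091),"r":(-.045,.09,.091),"y":(.045,.09,.094),"b":(.045,.01,.094)}
def W(t,p):
    c,s=np.cos(t[2]),np.sin(t[2]);return np.array([t[0]+c*p[0]-s*p[1],t[1]+s*p[0]+c*p[1],p[2]+t[3]])
res=lambda t:np.concatenate([(proj(P[n],W(t,L[k]))-o) for n,k,o in obs])
s=least_squares(res,[.522,.022,-.24,0],loss="soft_l1");t=s.x
print(t.round(4),res(t).reshape(-1,2).round(2).tolist())
T=dict(yd=(.0645,.09,.1),bd=(.0255,.01,.1),g=(-.045,.01,.092),r=(-.045,.09,.092),bat=(0,-.091,.07))
t0=t.copy()
for k in T: print(k,W(t,T[k]).round(4))
for n in P:
    f=P[n]["frame"][...,::-1].copy(); u,v=proj(P[n],W(t,(0,.03,.09)));x0,y0=int(u)-40,int(v)-40
    c=cv2.resize(f[y0:y0+80,x0:x0+80],None,fx=5,fy=5,interpolation=cv2.INTER_CUBIC)
    for k in T:
        q=proj(P[n],W(t,T[k]));cv2.drawMarker(c,(int((q[0]-x0+.5)*5),int((q[1]-y0+.5)*5)),(255,0,255),0,12,1)
    P[n]["c"]=c
cv2.imwrite("pics/fit.png",np.hstack([P["side"]["c"],P["top"]["c"]]))
E
python3 fit.py
```

```text
side g 60 60 (np.float64(335.93333333333334), np.float64(209.05))
side r 77 81 (np.float64(326.77777777777777), np.float64(226.55555555555554))
side y 159 201 (np.float64(299.0547263681592), np.float64(218.044776119403))
side b 131 157 (np.float64(308.4331210191083), np.float64(201.0828025477707))
top g 68 69 (np.float64(314.0), np.float64(236.0))
top r 76 76 (np.float64(285.5), np.float64(228.5))
top y 189 243 (np.float64(294.1604938271605), np.float64(196.5102880658436))
top b 161 212 (np.float64(322.7169811320755), np.float64(203.74528301886792))
[ 0.5219  0.0272 -0.2857  0.0036] [[-0.57, -0.14], [-0.5, -0.38], [-0.88, 0.1], [-0.32, 0.34], [0.11, 0.68], [-0.04, 0.47], [0.02, 0.22], [0.04, 0.57]]
yd [0.6092 0.0953 0.1036]
bd [0.5492 0.0296 0.1036]
g [0.4816 0.0494 0.0956]
r [0.5041 0.1262 0.0956]
bat [ 0.4963 -0.0601  0.0736]
```

View pics/fit.png

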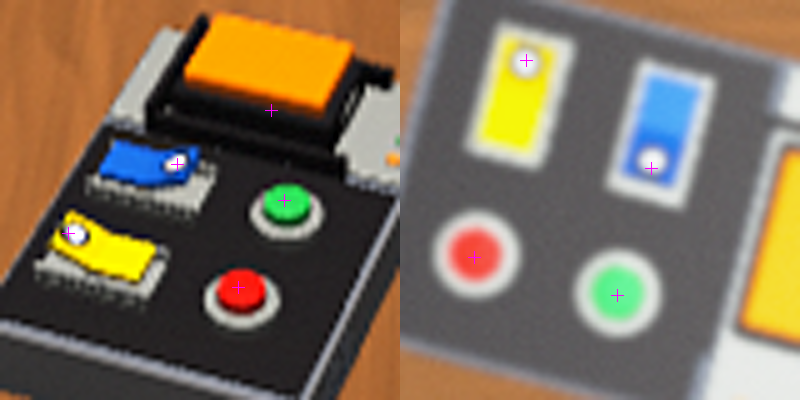

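The networks and the fit agree: in the side view the yellow dot is at (295,218), blue at (317,202), green at (336,209) and red at (327,227). The charger yaw is about -0.286, and the fit markers sit on the dots and buttons. Next I'll close the fingers and travel high to a point above the yellow dot.

Emit:
{"api": "apply_moves", "payload": {
  "deltas": [0, -40, -17, 0, 0, 0, -80, -35, 0, -5, 0, -118, -51, 0, -10, 0, -155, -67, 0, -10, 0, -193, -83, 0, -10, 0, -231, -100, 0, -10, 0, -269, -116, 0, -10, 0, -307, -132, 0, -10, 0, -345, -149, 0, -10, 0, -383, -165, 0, -10, 0, -421, -182, 0, -10, 0, -459, -198, 0, -10],
  "squeeze": 20
}}

```text
clock: 2.1
position: [0.58, 0.1305, 0.2485]
ee_rot: [0.0, 0.144, 0.99, 0.0]
contact_force: [1.5, 0.5, 0.0]
width: 0.0001
gripper_force: 0.0
```

```bash
cat >> h.py <<'E'
def to(x,y,z,yaw=-0.286):
    s=get_state();M=rot(s["ee_rot"]);d=M.T@(np.array([x,y,z])-s["position"])*1000
    a=np.arctan2(M[1,0],M[0,0])-(yaw+np.pi); a=(np.degrees(a)+180)%360-180
    print(s["clock"],np.round(s["position"],4),"w",round(s["width"],4),"F",np.round(s["contact_force"],1),"-> xyz mm",d.round(1),"turn",round(a,2))
E
python3 -c "
from h import *
to(.6092,.0953,.16)"
```

```text
2.1 [0.58   0.1305 0.2485] w 0.0001 F [1.5 0.5 0. ] -> xyz mm [-38.  -25.5  88.5] turn -0.15
```

Emit:
{"api": "apply_moves", "payload": {
  "deltas": [0, -30, -20, 20, 0, 0, -38, -25.5, 55, 0, 0, -38, -25.5, 83, 0, 0, -38, -25.5, 83, 0, 0, -38, -25.5, 83, 0]
}}

```text
clock: 2.52
position: [0.6072, 0.097, 0.164]
ee_rot: [-0.002, 0.144, 0.99, -0.0]
contact_force: [-0.3, 0.1, 0.9]
width: 0.0002
gripper_force: 0.0
```

Run:
```python
from h import *
to(.6092,.0953,.108)
p={n:get_image(n) for n in("side","top")}
s=get_state()["position"];out=[]
for n in p:
    u,v=proj(p[n],(.6,.09,.11));x0,y0=int(u)-40,int(v)-40
    c=cv2.resize(p[n]["frame"][y0:y0+80,x0:x0+80,::-1],None,fx=5,fy=5,interpolation=cv2.INTER_CUBIC)
    q=proj(p[n],s+[0,0,-.017]);cv2.drawMarker(c,(int((q[0]-x0+.5)*5),int((q[1]-y0+.5)*5)),(255,0,255),0,12,1);out.append(c)
cv2.imwrite("pics/ab.png",np.hstack(out))
```

```text
2.5167 [0.6072 0.097  0.164 ] w 0.0002 F [-0.3  0.1  0.9] -> xyz mm [-2.6 -1.  55.9] turn -0.16
```

View pics/ab.png

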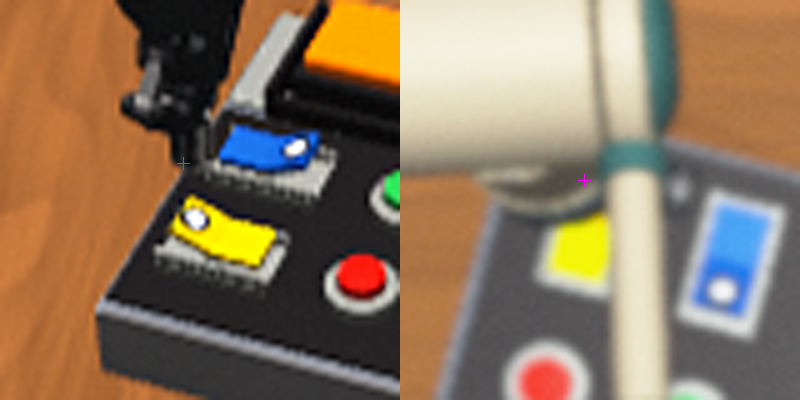

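The side crop shows the closed fingertips at the predicted marker, above and behind the yellow dot as planned. Now I'll press.

Emit:
{"api": "apply_moves", "payload": {
  "deltas": [0, -2.5, -1, 25, 0, 0, -2.5, -1, 40, 0, 0, -2.5, -1, 45, 0, 0, -2.5, -1, 49, 0, 0, -2.5, -1, 53, 0, 0, -2.5, -1, 56, 0, 0, -2.5, -1, 56, 0]
}}

```text
clock: 3.2
position: [0.6114, 0.0958, 0.1104]
ee_rot: [0.001, 0.144, 0.99, 0.0]
contact_force: [0.4, -2.3, 2.0]
width: -0.0003
gripper_force: 0.8
```

```bash
python3 -c "
from h import *
to(.6092,.0953,.108)"
```

```text
3.2 [0.6114 0.0958 0.1104] w -0.0003 F [ 0.4 -2.3  2. ] -> xyz mm [ 2.  -1.1  2.4] turn -0.12
```

Emit:
{"api": "apply_moves", "payload": {
  "deltas": [0, 2, 0, 2, 0, 0, 2, 0, 4, 0, 0, 2, 0, 4, 0, 0, 2, 0, 4, 0]
}}

```text
clock: 3.53
position: [0.6102, 0.0962, 0.1082]
ee_rot: [0.003, 0.144, 0.99, 0.001]
contact_force: [0.7, -0.7, 13.0]
width: 0.0
gripper_force: 6.0
```

Emit:
{"api": "apply_moves", "payload": {
  "deltas": [0, 0, 0, -20, 0, 0, 0, 0, -50, 0, 0, 0, 0, -50, 0]
}}

```text
clock: 3.78
position: [0.6107, 0.0965, 0.1603]
ee_rot: [0.004, 0.144, 0.99, 0.001]
contact_force: [1.4, 0.8, 0.9]
width: 0.0001
gripper_force: 0.0
```

```bash
cat > look.py <<'E'
from h import *
import sys
to(*map(float,sys.argv[2:5]))
p={n:get_image(n) for n in("side","top")};out=[]
for n in p:
    u,v=proj(p[n],(.54,.07,.09));x0,y0=int(u)-40,int(v)-40
    out.append(cv2.resize(p[n]["frame"][y0:y0+80,x0:x0+80,::-1],None,fx=5,fy=5,interpolation=cv2.INTER_CUBIC))
cv2.imwrite(sys.argv[1],np.hstack(out))
E
python3 look.py pics/y1.png .5492 .0296 .158
```

```text
3.7833 [0.6107 0.0965 0.1603] w 0.0001 F [1.4 0.8 0.9] -> xyz mm [ 39.9 -81.6   1.8] turn -0.13
```

View pics/y1.png

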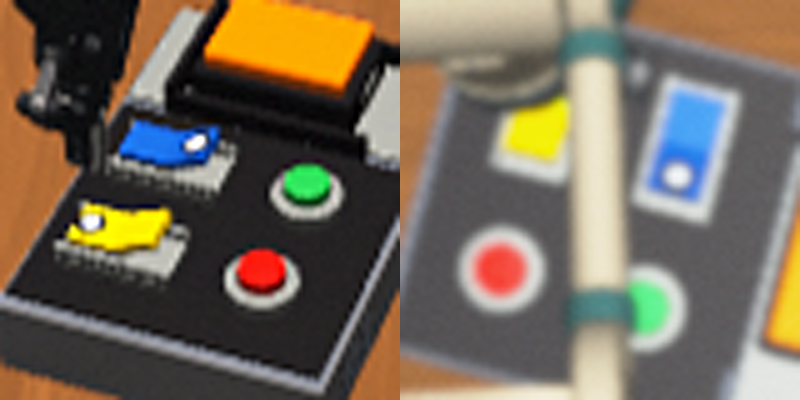

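The yellow rocker is now over: its dotted half at (90,222) in the crop is level and the other end is raised. Blue is untouched. Moving to blue.

Emit:
{"api": "apply_moves", "payload": {
  "deltas": [0, 18, -36, 0, 0, 0, 36, -72, 0, 0, 0, 40, -81.5, 0, 0, 0, 40, -81.5, 1, 0, 0, 40, -81.5, 1, 0]
}}

```text
clock: 4.3
position: [0.5462, 0.0293, 0.1535]
ee_rot: [-0.001, 0.144, 0.99, 0.0]
contact_force: [0.3, 0.2, 0.9]
width: -0.0001
gripper_force: 0.0
```

```bash
python3 -c "
from h import *
to(.5492,.0296,.108)"
```

```text
4.3 [0.5462 0.0293 0.1535] w -0.0001 F [0.3 0.2 0.9] -> xyz mm [-2.8  1.1 45.5] turn -0.22
```

Emit:
{"api": "apply_moves", "payload": {
  "deltas": [0, -2, 1, 20, 0, 0, -2, 1, 32, 0, 0, -2, 1, 37, 0, 0, -2, 1, 41, 0, 0, -2, 1, 45, 0, 0, -2, 1, 48, 0, 0, -2, 1, 49, 0, 0, -2, 1, 49, 0]
}}

```text
clock: 4.97
position: [0.5493, 0.0305, 0.108]
ee_rot: [0.001, 0.144, 0.99, 0.001]
contact_force: [-6.6, 2.7, 15.9]
width: -0.0001
gripper_force: 8.0
```

Emit:
{"api": "apply_moves", "payload": {
  "deltas": [0, 0, 0, -20, 0, 0, 0, 0, -50, 0, 0, 0, 0, -50, 0]
}}

```text
clock: 5.22
position: [0.5535, 0.0296, 0.1607]
ee_rot: [0.006, 0.143, 0.99, 0.0]
contact_force: [1.5, -0.2, 0.6]
width: 0.0004
gripper_force: 0.0
```

```bash
python3 look.py pics/b1.png .4816 .0494 .15
```

```text
5.2167 [0.5535 0.0296 0.1607] w 0.0004 F [ 1.5 -0.2  0.6] -> xyz mm [74.7 -1.4  9.8] turn -0.1
```

View pics/b1.png

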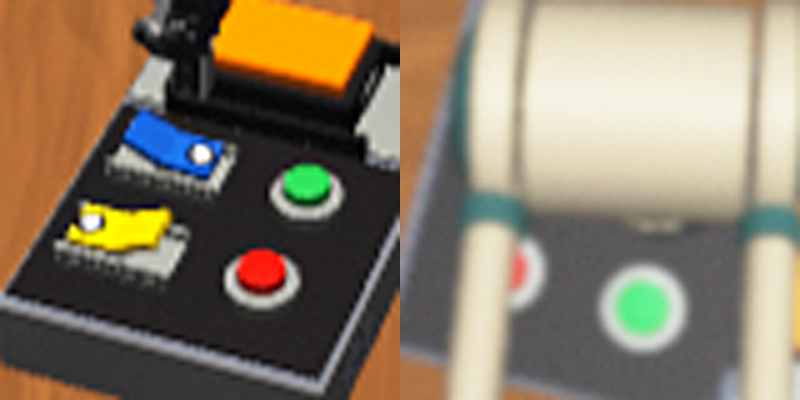

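Blue is over too: its dot at (201,155) is low and its far end is raised. Yellow is still over. Now green.

Emit:
{"api": "apply_moves", "payload": {
  "deltas": [0, 35, -1, 0, 0, 0, 70, -1, 0, 0, 0, 72, -1, 5, 0, 0, 72, -1, 5, 0, 0, 72, -1, 5, 0]
}}

```text
clock: 5.73
position: [0.4801, 0.0492, 0.1498]
ee_rot: [0.0, 0.143, 0.99, -0.0]
contact_force: [-0.8, -0.1, -0.0]
width: -0.0001
gripper_force: 0.0
```

```bash
python3 -c "
from h import *
to(.4816,.0494,.103)"
```

```text
5.7333 [0.4801 0.0492 0.1498] w -0.0001 F [-0.8 -0.1 -0. ] -> xyz mm [-1.4  0.6 46.8] turn -0.11
```

Emit:
{"api": "apply_moves", "payload": {
  "deltas": [0, -1, 0, 20, 0, 0, -1, 0, 34, 0, 0, -1, 0, 40, 0, 0, -1, 0, 44, 0, 0, -1, 0, 48, 0, 0, -1, 0, 51, 0, 0, -1, 0, 51, 0, 0, -1, 0, 51, 0]
}}

```text
clock: 6.4
position: [0.4815, 0.0487, 0.1027]
ee_rot: [0.001, 0.143, 0.99, -0.0]
contact_force: [-6.9, -1.5, 23.4]
width: 0.0
gripper_force: 11.8
```

The force of 23 N at the stop height means the button is fully in. Backing off.

Emit:
{"api": "apply_moves", "payload": {
  "deltas": [0, 0, 0, -20, 0, 0, 0, 0, -55, 0, 0, 0, 0, -90, 0, 0, 0, 0, -120, 0, 0, 0, 0, -120, 0, 0, 0, 0, -120, 0, 0, 0, 0, -120, 0, 0, 0, 0, -120, 0]
}}

```text
clock: 7.07
position: [0.48, 0.0489, 0.2181]
ee_rot: [-0.001, 0.144, 0.99, -0.0]
contact_force: [0.2, 0.6, -0.4]
width: 0.0001
gripper_force: 0.0
```

```bash
python3 look.py pics/g1.png .4816 .0494 .15
```

```text
7.0667 [0.48   0.0489 0.2181] w 0.0001 F [ 0.2  0.6 -0.4] -> xyz mm [-1.5  0.9 68.1] turn -0.14
```

View pics/g1.png

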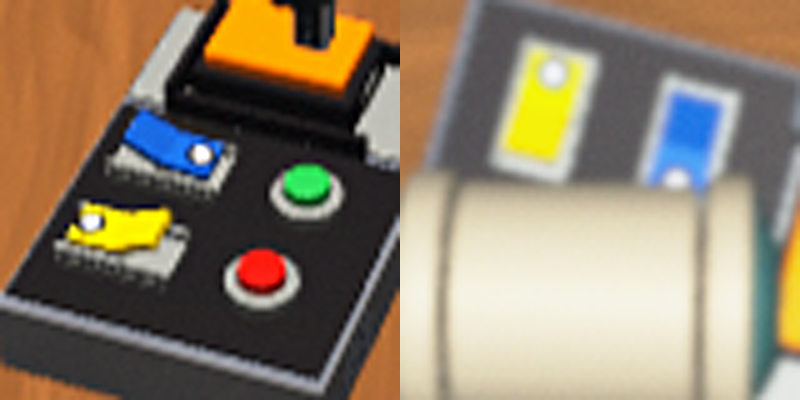

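Both rockers are over, the green button at (307,183) and the red at (262,270) are out, and the tool is clear of everything.

```bash
python3 -c "
from rig import *
print(sign_off())"
```

```text
the job is handed in; nothing more can be done
None
```

I handed the job in at about 7 s of the 42 s allowed: yellow rocker over, then blue rocker over, then green button pressed fully in and back out, with red not pressed and no other object touched (the hand-in call returned no verdict).

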